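# Prise the snap-in lid of the weights tin loose

### The arm

A 6-joint arm with a two-finger parallel gripper is mounted at the origin on a cart in front of the work surface, level with it; the furniture and walls round the work are solid. World frame = base frame: x ahead of the robot, y to its left, z up, the work surface at z = 0. Lengths are in m, angles in degrees, forces in N, time in s.
With the tool pointing down it reaches from about 0.4 to 0.825 m from the base axis. Payload 7 kg.
Tool frame: the origin (TCP) lies on the centre line of the jaws, within the pads' length; the fingertips stand manip.tip_reach ahead of it and the grasp point (between the pads) lies 3 mm ahead of it (manip.tip_reach is the distance from the TCP to the fingertips, in m); z points along the fingers, y is the line along which they close (so a half turn about z gives the same grasp; the last joint's range is limited). The gripper opens to 88 mm and grips with 3 to 60 N. Pads are 19 mm wide; open, the fingers measure 130 mm over their backs; the gripper's body (78 mm by 193 mm) begins 47 mm behind the grasp point.
Start: joints at [-55.8, 20.546, 0.682, 0, -70.136, -16.507], TCP at [0.205, -0.643, 0.22] pointing down, gripper open.
Joint ranges: [-176.03, 176.03], [-82.01, 121.73], [-58.28, 71.71], [-173.87, 95.51], [-174.79, -0.11], [-173.66, 173.66]. Speed limits (degrees/s): [136.94, 136.94, 172.46, 180, 180, 180].

### API

Orientations are given as [roll, pitch, yaw] about the fixed x, y, z axes, in that order (R = Rz(yaw) Ry(pitch) Rx(roll)).
In Python, from cell import manip gives the robot as it stands. The module is installed in compiled form; this text tells all that it offers.
- The arm moves only by the tool apply_moves, never from a script. Its argument "series" is text: rows parted by semicolons, each of 7 numbers parted by spaces: the shift along the tool's x, y, z each as a share of 20 cm, from -1 to 1, then the turn, a rotation vector about the tool's x, y, z each as a share of 45 degrees, from -1 to 1, then the opening, from 0 (shut) to 1 (fully open). A call has 1 to 8 rows; each row is the pose to reach, as a shift and turn from the pose commanded when the call began, along the tool's axes at that moment; what a row does not reach only later rows make up. A row lasts 1/10 s, in which the tool goes at most 50 mm and 8.59 degrees, less where a joint would pass 70% of its speed; a pose out of reach is approached as far as the arm can. A call with a number of a shift or a turn outside -1 to 1 is refused whole. A call with a gripper value outside its range is refused whole. The fingers move at their own pace and stop on an object; the grip force is fixed at half the most. Time passes only in rows, so rows that repeat a pose let the fingers close. It gives the time, the measured TCP pose, the force, the opening and the grip force at its end, in the units of the state.
- manip.sense(): the state, without advancing time (a new reading comes with each control period).
- manip.snapshot(name): name is "scene" or "top" or "wrist"; returns (picture, depth): 400x640x3 uint8, red, green, blue; 400x640 float32, m along the optical axis (not along the pixel's ray), 0 where there is no reading.
- manip.camera_info(name): a dict with "vfov" (degrees; the focal length in pixels is half the picture's height over the tangent of half this angle, whatever the lens; pixels are square), "cx", "cy" (the principal point, pixels), "T" (4x4, takes a point from camera to world coordinates). Camera axes: x right, y up, looking along -z (the intrinsics and any distortion apply to the point x, -y, -z); pixel columns grow to the right and rows downward; lengths in m; the calibration is good to about 2 mm. A picture is of the moment at which its call begins: read the wrist's pose just before it. camera_info takes no time and is no camera call; for the wrist camera it gives the pose at the moment of the call.
- manip.hand_in(): hands the job in; it is judged then, once.
The state is a dict: "time": time; "joints": joint angles; "dq": joint speeds; "effort": joint torques, N m; "ee_pos": TCP position; "tcp_rot": TCP orientation; "ft_force": force on the tool from outside, world axes, zero at the start; "torque": the same for the moment, N m; "gripper_width": finger opening in m; "gripper_force": force on a finger pad.
Only numpy, scipy, OpenCV 4.12 (cv2) and the standard library are available. Lean on these libraries where they do the work, as an engineer would, in place of code of your own. Each camera call takes 0.05 s, during which the arm holds its last target. There are 200 camera calls.

### The job

Open up the tin of spare weights: take the flat pry bar, put its blade into the notch in the tin's rim so that the tip is under the lid, and lever the lid up until that side has sprung clear of both catches. Touch the lid with the bar only; leave it resting loose on the tin, lay the bar flat on the counter, and leave the two jars near the tin standing where they are.

Things in the scene. Friction and masses are not known exactly. Their poses are not given: they have to be found in the camera images.
- tin: Rectangular metal tin fixed to the counter, 138 mm (x) by 108 mm (y), rim 64 mm high, walls 4 mm; origin at the centre of its underside, z up. Its +x side is the pry side: its rim has the notch. The lid lies sunk inside the rim. A dark catch housing, 24 x 11 mm, its top 68 mm high, stands outside each long side at x = 41 mm. The space under the lid near the notch is empty down to 4 mm.
- notch_sill (a point): Fulcrum: middle of the inner top edge of the sill of the rim's notch, 65 mm from the tin's centre and 59 mm high; axes as the tin's, x outward. The notch is 34 mm wide, its sill 4 mm thick (x = 65 to 69 mm from the tin's centre). Only a blade sloping down inward by about 32 degrees or more passes over the sill and under the lid; at 43 degrees some 4 mm are to spare.
- lid: Flat steel press-in lid, 126 x 98 x 3 mm, 0.15 kg; origin at the centre of its underside, axes as the tin's. Home, its underside is 53 mm high, on a ledge. A fixed strip overlaps its far (-x) edge by 6 mm, about which it tips up; near the notch, at x = 41 mm, a spring catch on each long side reaches 3 mm over it. Forced past them it rests on top, 10 mm up; its weight does not press it back.
- lid_lip (a point): Middle of the lid's lower edge at its cut-out (34 mm wide, 13.5 mm deep, facing the notch; it leaves a pocket 15 mm long between lid and sill): the lip the tip must get under, home 49.5 mm from the tin's centre and 53 mm high. Forcing it past the catches takes about 10 to 20 N and 7 to 9 mm of lift here; a lip lifted less drops back or sticks half-way.
- bar_grip (a point): Grasp point of the loose pry bar, 0.12 kg: dark wooden handle 100 x 24 x 18 mm thick, straight steel blade 100 x 18 x 3 mm, underside flush with the handle's. It lies flat. Axes: x along the bar to the tip, y across its width, z up as it lies. This point is mid-width, 9 mm above the underside, 30 mm behind the handle's front end, 130 mm from the tip, near the centre of mass.
- bar_tip (a point): Tip of the pry bar's blade: middle of its end edge, half-way through its 3 mm thickness. Same axes as bar_grip.
- herb_jar_mid (a point): Centre of a loose glass jar with a black lid, 66 mm across, 100 mm high, standing on the counter; leave it alone.
- porcelain_jar_mid (a point): Centre of a loose white porcelain jar with a blue band, 67 mm across, 95 mm high, standing on the counter; leave it alone.
Things that resemble listed ones, but are neither listed nor needed, are in the scene too. Of the things that look like the part that bears bar_grip, the larger one is meant.

How it is judged (in metres and radians):
On the way, in this order (a step that is already met when the one before it is completed fails the run):
1. the bar's tip is inside the notch, under the lid, which is still home (x of bar_tip in the frame of tin between 0 and 0.0485 m and y of bar_tip in the frame of tin between -0.02 and 0.02 m and z of bar_tip in the frame of lid below 0 m and z of lid_lip in the frame of tin below 0.056 m), for 0.05 s.
2. the lid's notched side has sprung clear of the catches (z of lid_lip in the frame of tin above 0.0605 m), for 0.1 s.
At the end, for the whole second after the job is handed in: The lid rests loose on the tin, at most 25 mm off centre and 17 degrees from level, the lip at its cut-out at least 7.5 mm higher than when home; the pry bar lies flat on the counter (handle centre under 16 mm high, within 5 degrees of level) (z of lid_lip in the frame of tin above 0.0605 m and horizontal distance between lid and tin below 0.025 m and angle between lid's own z axis and vertical below 0.3 rad and height (world z) of bar_grip below 0.016 m and angle between bar_grip's own x axis and vertical between 1.48 and 1.66 rad); the robot touches nothing.
It fails at once if a finger or the arm presses on the lid (contact force between any of the fingers, the arm and lid above 1 N).
It fails at once if one of the two jars is shoved more than 30 mm or knocked over (distance of any of herb_jar_mid, porcelain_jar_mid from where it was at the start of the episode above 0.03 m or angle between any of herb_jar_mid, porcelain_jar_mid's own z axis and vertical above 0.5 rad).
It also fails if it takes over 54 s, if anything falls off the work surface, if the arm or the gripper's body presses on something with over 40 N, if the wrist force passes 120 N, or if a joint passes its speed limit or range.

## Working session

There is one attempt and no reset: what is moved stays moved. The work goes in short steps, Python scripts to look and compute and a tool call to move; the robot and the scene stay as the last step left them, time stands still between calls to the robot, and variables do not carry over. Pictures are saved under pics/ and viewed, at most 10 in all, crops included, and the job is handed in when it is done.

Besides the shell and the picture viewer there is one more tool, called as name(argument=value, ...), one argument or row to a line, values as JSON. apply_moves: Moves the arm, as the interface text tells. Its arguments: {"type":"object","properties":{"series":{"type":"string"}},"required":["series"]}

```bash
mkdir -p pics; cat > h.py <<'E'
import numpy as np, cv2
from cell import manip
from scipy.spatial.transform import Rotation as R
def snap(n):
    ci=manip.camera_info(n); p,d=manip.snapshot(n); return p,d,ci
def save(p,name): cv2.imwrite('pics/'+name,cv2.cvtColor(p,cv2.COLOR_RGB2BGR))
def ray(ci,u,v):
    f=200/np.tan(np.radians(ci['vfov'])/2); T=np.array(ci['T'])
    d=np.array([(u-ci['cx'])/f,-(v-ci['cy'])/f,-1.]); return T[:3,3],T[:3,:3]@d
def onz(ci,u,v,z):
    o,d=ray(ci,u,v); return o+d*(z-o[2])/d[2]
def dep(ci,d,u,v):
    o,r=ray(ci,u,v); return o+r*d[int(v),int(u)]
E
python3 - <<'E'
from h import *
print(manip.tip_reach, manip.sense())
ps=[]
for n in ['scene','top','wrist']:
    p,d,ci=snap(n); save(p,n+'0.png'); np.savez(n+'0.npz',p=p,d=d,T=ci['T'],vfov=ci['vfov'],cx=ci['cx'],cy=ci['cy']); print(n,{k:(np.round(v,3).tolist() if k=='T' else v) for k,v in ci.items()}, (d>0).mean())
E
```

```text
0.022 {'time': 0.0, 'joints': array([-5.58013079e+01,  2.05930899e+01,  6.34892334e-01, -1.76743246e-02,
       -7.01325390e+01, -1.65062674e+01]), 'dq': array([-0.0121665 , -0.01139062,  0.07287904, -0.11021153,  0.00410665,
        0.10388667]), 'effort': array([-2.50326171e-03, -5.82717633e+01,  2.93052560e+01,  6.99668258e+00,
        6.67315442e-03, -2.11327315e-04]), 'ee_pos': array([ 0.20495863, -0.6426458 ,  0.21922017]), 'tcp_rot': array([ 1.79908282e+02, -9.85212917e-03, -1.62313587e+02]), 'ft_force': array([ 0.65910316,  0.03446994, -1.11050047]), 'torque': array([-0.00399336,  0.00539919,  0.00473388]), 'gripper_force': 0.0, 'gripper_width': 0.08719808644371574}
scene {'vfov': 42.76270267107189, 'cx': 316.62896856125406, 'cy': 200.07976398286849, 'T': [[-0.708, 0.437, -0.554, -0.118], [-0.706, -0.451, 0.546, 0.723], [-0.012, 0.778, 0.628, 0.88], [0.0, 0.0, 0.0, 1.0]]} 0.99585546875
top {'vfov': 47.35070021198539, 'cx': 322.2490016459151, 'cy': 204.82661266822444, 'T': [[-0.016, 0.996, -0.088, 0.46], [-1.0, -0.016, 0.001, 0.039], [-0.001, 0.088, 0.996, 1.289], [0.0, 0.0, 0.0, 1.0]]} 0.99619921875
wrist {'vfov': 61.748640320274596, 'cx': 318.9387918751499, 'cy': 194.75672675925455, 'T': [[-0.304, -0.917, -0.259, 0.134], [0.953, -0.292, -0.084, -0.666], [0.002, -0.273, 0.962, 0.384], [0.0, 0.0, 0.0, 1.0]]} 0.99607421875
```

View pics/top0.png

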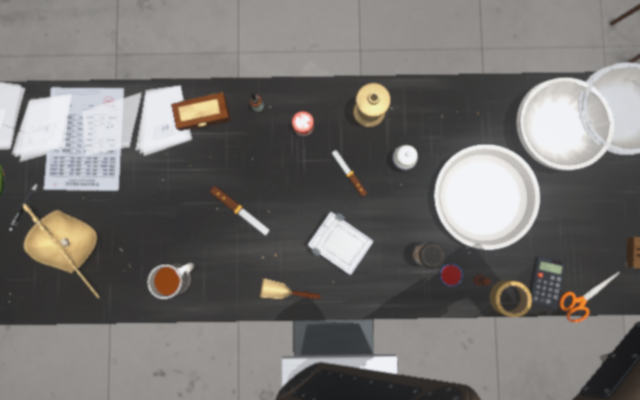

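View pics/scene0.png

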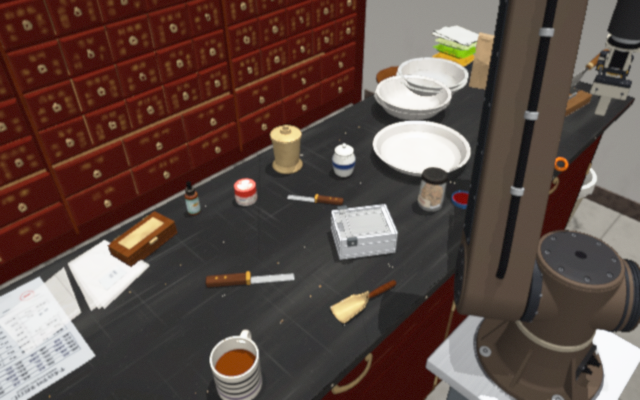

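Top view: the tin is at about (341,243), the glass jar at (428,255) and the porcelain jar at (405,157). There are two candidate bars. The first runs from (212,188) to the tip at (268,233); the second, around (350,173), is visibly smaller. The first, larger one fits the description. I'll enlarge a crop to confirm it and to find the notch side.

```bash
python3 - <<'E'
from h import *
a=np.load('top0.npz');b=np.load('scene0.npz')
c1=cv2.resize(a['p'][145:285,200:385],None,fx=4,fy=4,interpolation=cv2.INTER_CUBIC)
save(c1,'crop1.png'); print(c1.shape)
c2=cv2.resize(b['p'][185:305,195:405],None,fx=3.8,fy=3.8,interpolation=cv2.INTER_CUBIC)
save(c2,'crop2.png')
for (u,v) in [(212,188),(240,210),(268,233),(334,152),(366,194),(341,214),(310,238),(372,240),(350,273),(428,245),(405,150)]:
    print(u,v,dep(a,a['d'],u,v).round(3), onz(a,u,v,0.0).round(3))
E
```

```text
(560, 740, 3)
212 188 [0.624 0.346 0.016] [0.627 0.35  0.   ]
240 210 [0.562 0.271 0.   ] [0.562 0.271 0.   ]
268 233 [ 0.496  0.192 -0.002] [0.496 0.192 0.   ]
334 152 [0.724 0.001 0.002] [0.725 0.001 0.   ]
366 194 [ 0.602 -0.087  0.001] [ 0.602 -0.087  0.   ]
341 214 [ 0.542 -0.013  0.061] [ 0.546 -0.015  0.   ]
310 238 [0.48  0.073 0.003] [0.48  0.073 0.   ]
372 240 [ 0.471 -0.094  0.065] [ 0.472 -0.101  0.   ]
350 273 [ 0.384 -0.033  0.064] [ 0.38  -0.037  0.   ]
428 245 [ 0.455 -0.236  0.097] [ 0.455 -0.258  0.   ]
405 150 [ 0.711 -0.188  0.079] [ 0.727 -0.202  0.   ]
```

View pics/crop1.png

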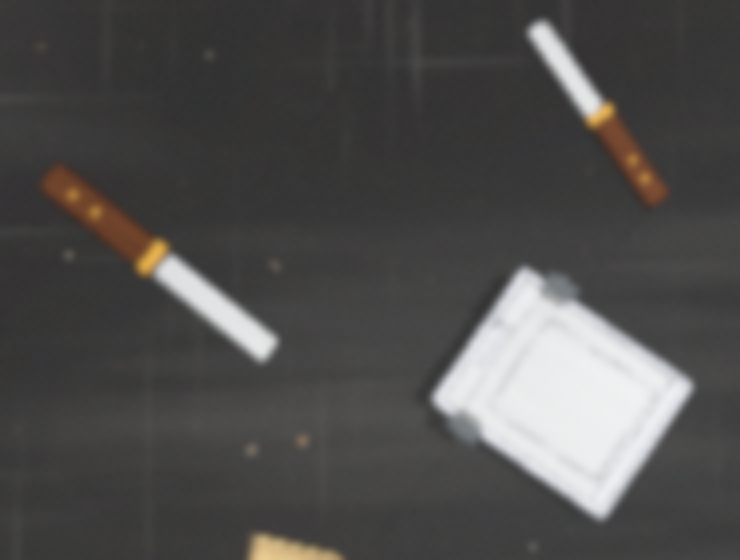

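View pics/crop2.png

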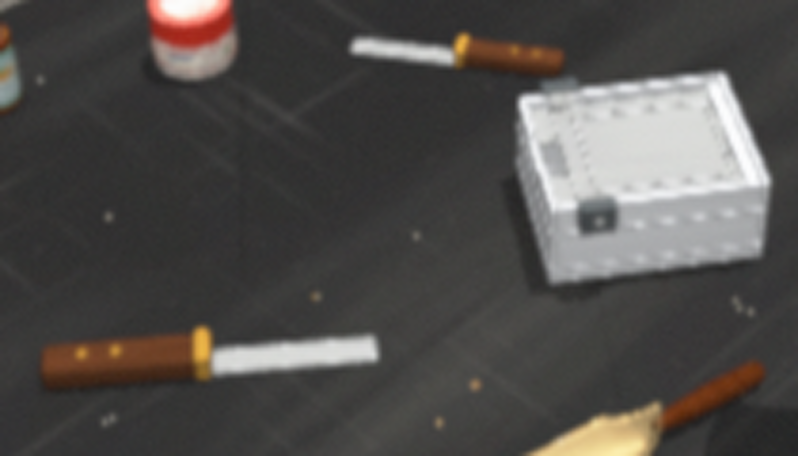

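Crop 1 confirms that the left bar (handle from (53,175), blade tip at (268,350) in the crop) is the larger one. Both crops show the notch on the tin's left side, between the catch housings at (557,288) and (465,428) in crop 1, so the tin's +x points up-left. Next I'll take numbers from both views.

```bash
cat >> h.py <<'E'
def isect(c1,p1,c2,p2):
    o1,d1=ray(c1,*p1);o2,d2=ray(c2,*p2)
    d1=d1/np.linalg.norm(d1);d2=d2/np.linalg.norm(d2)
    s=np.linalg.lstsq(np.c_[d1,-d2],o2-o1,rcond=None)[0]
    a,b=o1+s[0]*d1,o2+s[1]*d2
    return (a+b)/2,np.linalg.norm(a-b)
def plan(pos=None,rpy=None):
    """shares (20cm, 45deg) from present measured pose to target"""
    s=manip.sense();R0=R.from_euler('xyz',s['tcp_rot'],degrees=True)
    R1=R.from_euler('xyz',rpy,degrees=True) if rpy is not None else R0
    dp=R0.inv().apply(np.array(pos)-s['ee_pos'])/0.2
    return dp.round(3), ((R0.inv()*R1).as_rotvec(degrees=True)/45).round(3)
E
python3 - <<'E'
from h import *
a=np.load('top0.npz');b=np.load('scene0.npz')
cv=lambda x:np.array([x[0]/4+200,x[1]/4+145]) 
c2=lambda x:np.array([x[0]/3.8+195,x[1]/3.8+185])
# rim corners z=.064, two views
for n,t,s in [('notch+far',(525,268),(520,93)),('notch-near',(432,398),(550,212)),('far1',(692,385),(725,73)),('far2',(602,520),(768,182)),('btip',(270,351),(378,349)),('bend',(53,176),(42,365))]:
    print(n,onz(a,*cv(t),.064).round(4),isect(a,cv(t)-.4,b,c2(s)-.4))
# bar via top masks
hsv=cv2.cvtColor(a['p'],cv2.COLOR_RGB2HSV)
roi=np.zeros((400,640),np.uint8);roi[180:240,205:275]=1
g=a['p'].astype(int)
m=((g.max(2)>95)&(roi>0)).astype(np.uint8)
n,l,st,_=cv2.connectedComponentsWithStats(m);k=1+st[1:,4].argmax()
ct=cv2.findContours((l==k).astype(np.uint8),0,1)[0][0]
r=cv2.minAreaRect(ct);box=cv2.boxPoints(r);print(r)
P=np.array([onz(a,*q,.01) for q in box]);print(P.round(4))
m=((g.min(2)>110)).astype(np.uint8);m[:, :300]=0;m[:,385:]=0;m[:205]=0;m[285:]=0
n,l,st,_=cv2.connectedComponentsWithStats(m);k=1+st[1:,4].argmax()
ct=cv2.findContours((l==k).astype(np.uint8),0,1)[0][0]
r=cv2.minAreaRect(ct);P=np.array([onz(a,*q,.064) for q in cv2.boxPoints(r)]);print(r,P.round(4),np.linalg.norm(P-np.roll(P,1,0),axis=1),P.mean(0))
print(plan([.56,.22,.30],[180,0,-128]))
E
```

```text
notch+far [0.5479 0.0135 0.064 ] (array([0.54880037, 0.01458497, 0.06582539]), np.float64(6.615171248982292e-05))
notch-near [0.4618 0.0773 0.064 ] (array([0.46274354, 0.07838622, 0.0592168 ]), np.float64(0.00028599998812932944))
far1 [ 0.4676 -0.0968  0.064 ] (array([ 0.46804278, -0.09627816,  0.0635104 ]), np.float64(0.0015712061025449117))
far2 [ 0.3791 -0.0346  0.064 ] (array([ 0.38081781, -0.03309414,  0.0631084 ]), np.float64(0.001735269850569321))
btip [0.4949 0.1854 0.064 ] (array([4.97550406e-01, 1.93855818e-01, 4.68256156e-05]), np.float64(0.0009722283750176092))
bend [0.6154 0.3314 0.064 ] (array([0.62490305, 0.34720214, 0.00829558]), np.float64(0.0035456483401711068))
((239.98716735839844, 210.8423309326172), (71.39754486083984, 10.595050811767578), 36.52885055541992)
[[0.6088 0.3586 0.01  ]
 [0.6327 0.3409 0.01  ]
 [0.51   0.1797 0.01  ]
 [0.4865 0.1975 0.01  ]]
((340.3077087402344, 242.5384521484375), (53.805912017822266, 45.485416412353516), 33.690067291259766) [[ 0.4564  0.0845  0.064 ]
 [ 0.5568  0.0153  0.064 ]
 [ 0.4747 -0.1031  0.064 ]
 [ 0.3755 -0.0334  0.064 ]] [0.1430615  0.12196007 0.14409842 0.12126102] [ 0.46586541 -0.00918683  0.064     ]
(array([-3.002,  3.571, -0.399]), array([ 0.002,  0.   , -0.762]))
```

apply_moves(
  series="-0.75 0.9 -0.4 0 0 0 1;-0.75 0.9 -0.4 0 0 0 1;-0.75 0.9 -0.4 0 0 0 1;-0.75 0.9 -0.4 0 0 0 1;-0.75 0.9 -0.4 0 0 0 1;-0.75 0.9 -0.4 0 0 0 1",
)

```text
time: 0.75
ee_pos: [0.2953, -0.4231, 0.3032]
tcp_rot: [-179.8, 0.2, -162.1]
ft_force: [0.3, -0.9, 0.7]
gripper_width: 0.0878
gripper_force: 0.0
```

apply_moves(
  series="-0.75 0.9 0 0 0 0 1;-0.75 0.9 0 0 0 0 1;-0.75 0.9 0 0 0 0 1;-0.75 0.9 0 0 0 0 1;-0.75 0.9 0 0 0 0 1;-0.75 0.9 0 0 0 0 1",
)

```text
time: 1.35
ee_pos: [0.3826, -0.2061, 0.3002]
tcp_rot: [180.0, 0.0, -162.1]
ft_force: [-0.2, -0.9, 0.1]
gripper_width: 0.0875
gripper_force: 0.0
```

apply_moves(
  series="-0.75 0.9 0 0 0 0 1;-0.75 0.9 0 0 0 0 1;-0.75 0.9 0 0 0 0 1;-0.75 0.9 0 0 0 0 1;-0.75 0.9 0 0 0 0 1;-0.75 0.9 0 0 0 0 1",
)

```text
time: 1.95
ee_pos: [0.471, 0.0106, 0.2993]
tcp_rot: [180.0, -0.1, -162.1]
ft_force: [0.0, -0.7, -0.9]
gripper_width: 0.0876
gripper_force: 0.0
```

apply_moves(
  series="-0.75 0.87 0 0 0 -0.75 1;-0.75 0.87 0 0 0 -0.75 1;-0.75 0.87 0 0 0 -0.75 1;-0.75 0.87 0 0 0 -0.75 1;-0.75 0.87 0 0 0 -0.75 1;-0.75 0.87 0 0 0 -0.75 1;-0.75 0.87 0 0 0 -0.75 1",
)

```text
time: 2.65
ee_pos: [0.56, 0.2189, 0.299]
tcp_rot: [180.0, -0.1, -128.6]
ft_force: [-0.6, -0.6, -0.4]
gripper_width: 0.0877
gripper_force: 0.0
```

```bash
python3 - <<'E'
from h import *
p,d,ci=snap('wrist'); save(p,'w1.png'); np.savez('w1.npz',p=p,d=d,**ci)
s=manip.sense();print(s['time'],s['ee_pos'],s['tcp_rot'],s['joints'].round(1))
E
```

```text
2.7 [0.55982887 0.21836427 0.29957148] [ 1.79986576e+02 -7.70360402e-02 -1.28600519e+02] [ 39.9  11.3  -1.7   0.  -77.  -78.5]
```

View pics/w1.png

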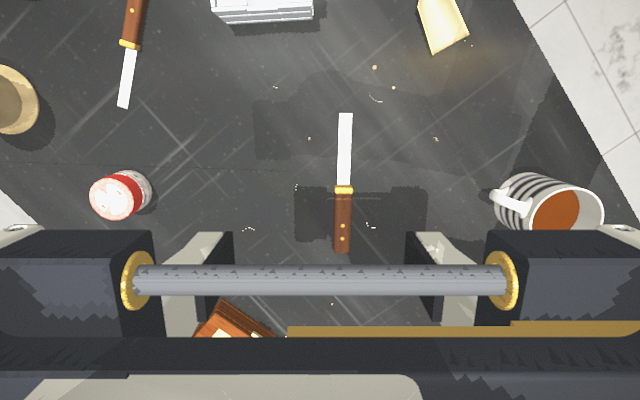

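The wrist view shows the bar with its tip at (345,113), ferrule at (343,189) and handle end at (342,252). The tin's pry side is at (262,15), upside down. I'll measure the bar's pose here and combine it with the scene view to get its height.

```bash
python3 - <<'E'
from h import *
w=np.load('w1.npz');b=np.load('scene0.npz');a=np.load('top0.npz')
g=w['p'].astype(int);roi=np.zeros((400,640),bool);roi[100:258,322:364]=1
def comp(m):
    n,l,st,_=cv2.connectedComponentsWithStats(m.astype(np.uint8));k=1+st[1:,4].argmax();return (l==k)
def rect(m):
    ct=max(cv2.findContours(m.astype(np.uint8),0,1)[0],key=cv2.contourArea);return cv2.boxPoints(cv2.minAreaRect(ct))
blade=comp(roi&(g.min(2)>180)); hand=comp(roi&(g[...,0]-g[...,2]>30))
for nm,m,z in (('blade',blade,.003),('handle',hand,.018)):
    B=np.array([onz(w,*q,z) for q in rect(m)]);
    ys,xs=np.nonzero(m);
    e=np.linalg.norm(B-np.roll(B,1,0),axis=1)
    i=e.argmin(); 
    s1=(B[i]+B[i-1])/2; s2=(B[(i+1)%4]+B[(i+2)%4])/2
    pts=np.array([onz(w,x,y,z)[:2] for x,y in zip(xs,ys)])
    v=np.linalg.svd(pts-pts.mean(0),full_matrices=False)[2][0]; v=v*np.sign(-v[0])
    print(nm,s1.round(4),s2.round(4),e.round(4),'yaw',np.degrees(np.arctan2(v[1],v[0])),'cen',pts.mean(0).round(4),'depth z',np.median([dep(w,w['d'],x,y)[2] for x,y in zip(xs,ys)]).round(4))
# two-view height of blade tip & handle end
cv=lambda x:np.array([x[0]/3.8+195,x[1]/3.8+185])-.4
print(isect(w,(345.5,113),b,cv((378,349))),isect(w,(342,252),b,cv((42,365))))
E
```

```text
blade [0.495  0.1956 0.003 ] [0.5579 0.2715 0.003 ] [0.0197 0.0986 0.0186 0.0987] yaw -129.3876951365602 cen [0.5256 0.2326] depth z 0.0035
handle [0.5554 0.2684 0.018 ] [0.6173 0.3494 0.018 ] [0.0277 0.1019 0.0261 0.102 ] yaw -129.25415030281667 cen [0.5866 0.3064] depth z 0.0183
(array([0.49497745, 0.19572703, 0.00338912]), np.float64(0.00044395136429649016)) (array([0.62074959, 0.35034682, 0.01387175]), np.float64(0.001730790820628407))
```

```bash
python3 - <<'E'
from h import *
print(plan([.577,.296,.10],[180,0,-129.3]),plan([.577,.296,.0245],[180,0,-129.3]))
E
```

```text
(array([-0.358,  0.175,  0.997]), array([ 0.   , -0.002,  0.016])) (array([-0.359,  0.175,  1.375]), array([ 0.   , -0.002,  0.016]))
```

apply_moves(
  series="-0.359 0.175 0.3 0 0 0.016 1;-0.359 0.175 0.5 0 0 0.016 1;-0.359 0.175 0.75 0 0 0.016 1;-0.359 0.175 0.95 0 0 0.016 1;-0.359 0.175 1 0 0 0.016 1;-0.359 0.175 1 0 0 0.016 1",
)

```text
time: 3.3
ee_pos: [0.5749, 0.2942, 0.0959]
tcp_rot: [179.9, -0.4, -129.4]
ft_force: [0.6, -0.8, -0.0]
gripper_width: 0.088
gripper_force: 0.0
```

apply_moves(
  series="0 0 0.15 0 0 0 1;0 0 0.25 0 0 0 1;0 0 0.33 0 0 0 1;0 0 0.37 0 0 0 1;0 0 0.37 0 0 0 1;0 0 0.37 0 0 0 1",
)

```text
time: 3.9
ee_pos: [0.5781, 0.2977, 0.028]
tcp_rot: [-180.0, 0.1, -129.3]
ft_force: [-0.9, 1.1, -0.3]
gripper_width: 0.0876
gripper_force: 0.0
```

```bash
python3 - <<'E'
from h import *
p,d,ci=snap('wrist'); save(p,'w2.png'); np.savez('w2.npz',p=p,d=d,**ci)
s=manip.sense();print(s['time'],s['ee_pos'],s['tcp_rot'],s['ft_force'],plan([.577,.296,.0245],[180,0,-129.3]))
E
```

```text
3.95 [0.57810184 0.29787304 0.02801436] [-1.79966121e+02  1.40582276e-01 -1.29278738e+02] [-0.02673415 -0.66401331  0.01729685] (array([ 0.011, -0.002,  0.018]), array([-0.001,  0.003,  0.   ]))
```

View pics/w2.png

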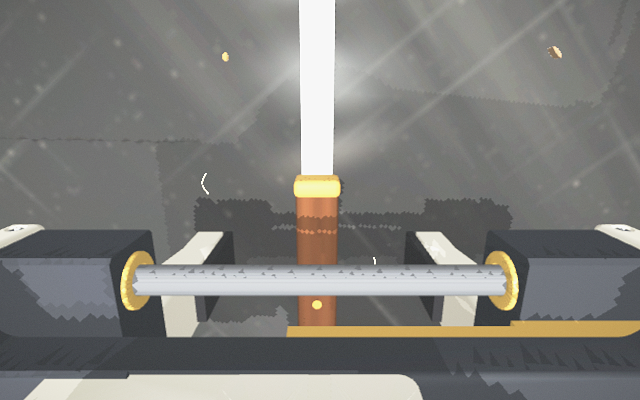

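The handle sits centred between the fingers: bar axis at column ~318, ferrule at row 187. Next I'll lower a little and close.

apply_moves(
  series="0.01 0 0.018 0 0 0 1;0.01 0 0.018 0 0 0 0;0.01 0 0.018 0 0 0 0;0.01 0 0.018 0 0 0 0;0.01 0 0.018 0 0 0 0;0.01 0 0.018 0 0 0 0;0.01 0 0.018 0 0 0 0;0.01 0 0.018 0 0 0 0",
)

```text
time: 4.75
ee_pos: [0.5758, 0.2959, 0.0225]
tcp_rot: [-180.0, -0.0, -129.3]
ft_force: [0.6, 0.6, 0.6]
gripper_width: 0.0373
gripper_force: 0.0
```

apply_moves(
  series="0 0 -0.25 0 0 0 0;0 0 -0.5 0 0 0 0;0 0 -0.75 0 0 0 0;0 0 -0.9 0 0 0 0;0 0 -0.9 0 0 0 0;0 0 -0.9 0 0 0 0",
)

```text
time: 5.35
ee_pos: [0.5759, 0.2961, 0.2033]
tcp_rot: [180.0, 0.1, -129.3]
ft_force: [-0.6, 0.3, -0.9]
gripper_width: 0.0004
gripper_force: 0.0
```

```bash
python3 - <<'E'
from h import *
p,d,ci=snap('wrist'); save(p,'w3.png'); np.savez('w3.npz',p=p,d=d,**ci)
s=manip.sense();print(s['time'],s['ee_pos'],s['tcp_rot'],s['gripper_width'],s['gripper_force'])
g=p.astype(int);m=(g.min(2)>150);m[190:]=0;m[:,:270]=0;m[:,370:]=0
for v in (5,40,90,140,170):
    x=np.nonzero(m[v])[0]; print(v,x.min() if len(x) else None,x.max() if len(x) else None)
ys,xs=np.nonzero(m);print(ys.min())
ee=s['ee_pos'];Rt=R.from_euler('xyz',s['tcp_rot'],degrees=True)
for (u,v) in [(318,ys.min()+8),(318,60),(318,160),(318,220)]:
    print(u,v,((Rt.inv().apply(dep(ci,d,u,v)-ee))*1000).round(1))
E
```

```text
5.4 [0.57533197 0.29568844 0.20191836] [ 1.79964422e+02 -3.65810824e-02 -1.29292088e+02] 0.000803730236850501 0.0
5 None None
40 None None
90 308 354
140 309 325
170 None None
11
318 19 [150.8  -0.4 201.3]
318 60 [112.5  -0.5 198. ]
318 160 [ 12.5  -0.5 183. ]
318 220 [-54.8  -0.6 183.2]
```

View pics/w3.png

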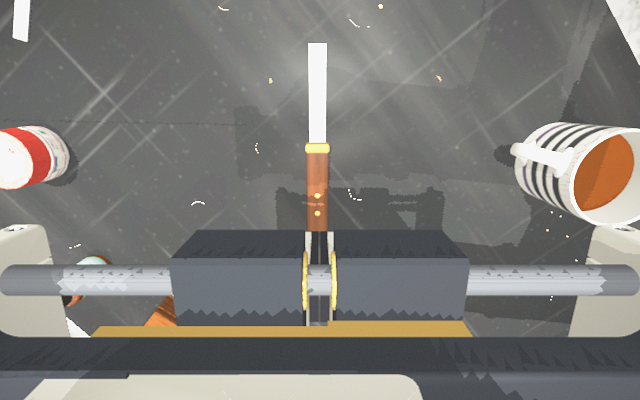

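The fingers hadn't finished closing before the lift. The bar is undisturbed, lying at the same place (tip at (318,43)). I'll repeat with a half-open gripper and a longer close.

apply_moves(
  series="0 0 0.1 0 0 0 0.6;0 0 0.25 0 0 0 0.6;0 0 0.4 0 0 0 0.6;0 0 0.5 0 0 0 0.6;0 0 0.6 0 0 0 0.6;0 0 0.6 0 0 0 0.6;0 0 0.6 0 0 0 0.6;0 0 0.6 0 0 0 0.6",
)

```text
time: 6.2
ee_pos: [0.5763, 0.2962, 0.0832]
tcp_rot: [-180.0, 0.0, -129.3]
ft_force: [-0.8, 0.9, 1.0]
gripper_width: 0.0515
gripper_force: 0.0
```

apply_moves(
  series="0 0 0.15 0 0 0 0.6;0 0 0.25 0 0 0 0.6;0 0 0.295 0 0 0 0.6;0 0 0.295 0 0 0 0.6;0 0 0.295 0 0 0 0;0 0 0.295 0 0 0 0;0 0 0.295 0 0 0 0;0 0 0.295 0 0 0 0",
)

```text
time: 7.0
ee_pos: [0.5762, 0.2962, 0.0244]
tcp_rot: [-180.0, 0.1, -129.3]
ft_force: [-0.2, 0.1, -0.4]
gripper_width: 0.0265
gripper_force: 0.0
```

apply_moves(
  series="0 0 0 0 0 0 0;0 0 0 0 0 0 0;0 0 0 0 0 0 0;0 0 0 0 0 0 0;0 0 0 0 0 0 0;0 0 0 0 0 0 0",
)

```text
time: 7.6
ee_pos: [0.5758, 0.2959, 0.0235]
tcp_rot: [180.0, -0.0, -129.3]
ft_force: [-0.7, 0.0, 0.1]
gripper_width: 0.0003
gripper_force: 0.0
```

```bash
python3 - <<'E'
from h import *
p,d,ci=snap('wrist'); 
q,_,c=snap('scene');save(np.hstack([p[::1,::1],]),'w4.png')
z=cv2.resize(q[185:305,195:405],None,fx=3,fy=3,interpolation=cv2.INTER_CUBIC)
z2=cv2.resize(p,(384,240)); o=np.zeros((600,630,3),np.uint8);o[:360]=z;o[360:,:384]=z2;save(o,'w4.png')
s=manip.sense();print(s['time'],s['ee_pos'],s['gripper_width'],s['gripper_force'])
E
```

```text
7.7 [0.57584778 0.29592386 0.02351469] 0.0003389849430129968 0.0
```

View pics/w4.png

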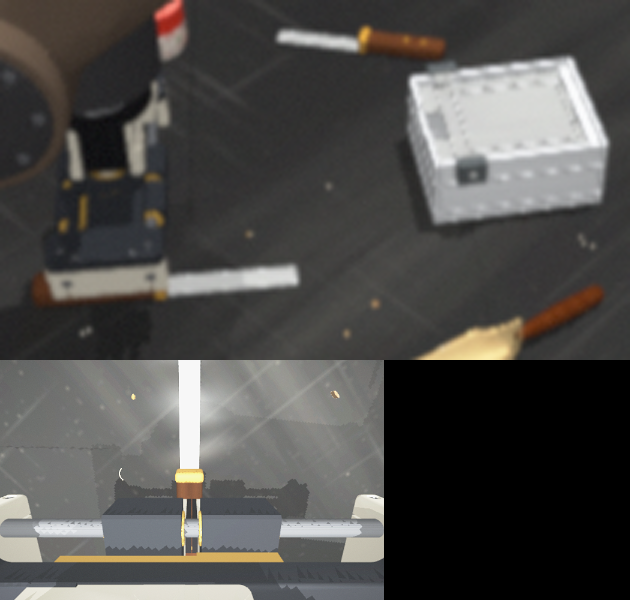

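The fingers have closed above the handle without gripping it, although the reported TCP is at 23.5 mm. I'll check the real fingertip height by depth.

```bash
python3 - <<'E'
from h import *
q,d,c=snap('scene'); s=manip.sense();Rt=R.from_euler('xyz',s['tcp_rot'],degrees=True)
# scene column scan across fingers near bottom
for u in (213,220,228,236,244):
    print(u,[(v,(1000*dep(c,d,u,v)).round(0).astype(int).tolist()) for v in range(266,292,3)])
print(s['ee_pos'],s['joints'])
E
```

```text
213 [(266, [538, 371, 138]), (269, [533, 374, 135]), (272, [523, 381, 139]), (275, [523, 382, 132]), (278, [525, 382, 121]), (281, [532, 380, 106]), (284, [531, 382, 99]), (287, [607, 344, -1]), (290, [598, 350, 1])]
220 [(266, [527, 361, 139]), (269, [519, 367, 140]), (272, [515, 370, 137]), (275, [514, 372, 130]), (278, [517, 372, 120]), (281, [522, 370, 105]), (284, [592, 333, 12]), (287, [593, 334, 1]), (290, [587, 339, 0])]
228 [(266, [516, 350, 138]), (269, [508, 356, 140]), (272, [502, 360, 139]), (275, [503, 361, 130]), (278, [511, 357, 113]), (281, [511, 358, 104]), (284, [583, 318, 7]), (287, [579, 322, 2]), (290, [574, 326, 0])]
236 [(266, [504, 339, 139]), (269, [498, 343, 137]), (272, [494, 347, 135]), (275, [497, 347, 124]), (278, [502, 344, 109]), (281, [502, 346, 102]), (284, [571, 305, 6]), (287, [567, 308, 1]), (290, [560, 314, 1])]
244 [(266, [494, 327, 137]), (269, [486, 333, 138]), (272, [485, 334, 132]), (275, [488, 334, 121]), (278, [491, 333, 109]), (281, [493, 332, 98]), (284, [562, 290, 0]), (287, [555, 295, 0]), (290, [549, 300, -1])]
[0.57584572 0.29593679 0.02353616] [ 4.44314948e+01  2.81745199e+01 -1.56706112e+01 -1.37663180e-04
 -4.61591584e+01 -8.37079000e+01]
```

```bash
python3 - <<'E'
from h import *
p,d,c=snap('wrist'); s=manip.sense();Rt=R.from_euler('xyz',s['tcp_rot'],degrees=True)
for v in range(200,332,8):
    print(v,[(u,(1000*Rt.inv().apply(dep(c,d,u,v)-s['ee_pos'])).round(0).astype(int).tolist()) for u in (300,308,318,328,338)])
save(cv2.resize(p[190:340,230:410],None,fx=3.6,fy=3.6,interpolation=cv2.INTER_CUBIC),'w5.png')
E
```

```text
200 [(300, [24, -9, 3]), (308, [24, -5, 3]), (318, [24, 0, 3]), (328, [24, 6, 3]), (338, [23, 11, 6])]
208 [(300, [19, -9, 5]), (308, [19, -5, 5]), (318, [20, 0, 3]), (328, [19, 6, 6]), (338, [13, 12, 23])]
216 [(300, [14, -9, 6]), (308, [14, -5, 6]), (318, [15, 0, 5]), (328, [15, 6, 5]), (338, [8, 12, 23])]
224 [(300, [10, -10, 5]), (308, [10, -5, 5]), (318, [10, 0, 4]), (328, [10, 6, 4]), (338, [3, 12, 23])]
232 [(300, [40, -4, -79]), (308, [12, -5, -12]), (318, [5, 0, 5]), (328, [12, 5, -12]), (338, [40, 6, -80])]
240 [(300, [40, -4, -86]), (308, [13, -4, -23]), (318, [75, 1, -165]), (328, [12, 5, -22]), (338, [40, 6, -86])]
248 [(300, [40, -4, -90]), (308, [10, -4, -26]), (318, [-4, 0, 4]), (328, [10, 5, -25]), (338, [40, 5, -91])]
256 [(300, [40, -4, -95]), (308, [13, -4, -39]), (318, [-9, 0, 5]), (328, [5, 5, -24]), (338, [39, 5, -94])]
264 [(300, [39, -3, -97]), (308, [34, -2, -86]), (318, [33, 1, -85]), (328, [32, 3, -84]), (338, [38, 5, -96])]
272 [(300, [37, -4, -97]), (308, [32, -2, -88]), (318, [33, 1, -89]), (328, [33, 3, -89]), (338, [37, 5, -96])]
280 [(300, [35, -4, -97]), (308, [31, -2, -90]), (318, [31, 1, -91]), (328, [31, 3, -90]), (338, [35, 5, -97])]
288 [(300, [33, -4, -96]), (308, [29, -2, -90]), (318, [29, 1, -90]), (328, [29, 3, -91]), (338, [33, 5, -97])]
296 [(300, [31, -4, -97]), (308, [3, -3, -54]), (318, [-35, 0, 6]), (328, [3, 4, -53]), (338, [30, 5, -96])]
304 [(300, [29, -4, -97]), (308, [1, -3, -55]), (318, [-39, 0, 4]), (328, [-1, 4, -53]), (338, [28, 5, -96])]
312 [(300, [26, -4, -96]), (308, [-3, -3, -55]), (318, [-45, 0, 5]), (328, [-5, 4, -52]), (338, [26, 5, -96])]
320 [(300, [24, -4, -96]), (308, [-6, -3, -56]), (318, [-51, 0, 5]), (328, [-8, 4, -53]), (338, [24, 5, -97])]
328 [(300, [24, -4, -100]), (308, [24, -2, -99]), (318, [24, 1, -100]), (328, [24, 3, -100]), (338, [25, 5, -100])]
```

View pics/w5.png

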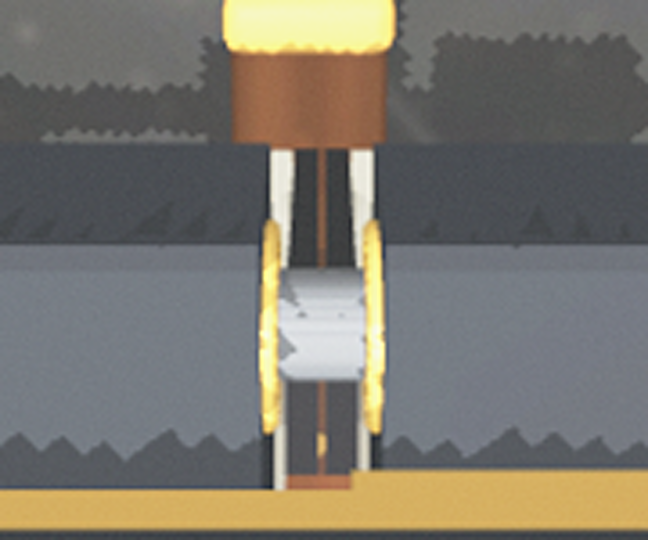

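```bash
python3 - <<'E'
from h import *
# tool pose at w1/w3 (open / closed-in-air)
for nm,pos,rpy in (('w1',[.55983,.21836,.29957],[179.99,-.08,-128.6]),('w3',[.57533,.29569,.20192],[179.96,-.04,-129.29])):
    w=np.load(nm+'.npz');Rt=R.from_euler('xyz',rpy,degrees=True);L=[]
    for v in range(215,330,2):
        for u in range(150,490,2):
            q=1000*Rt.inv().apply(dep(w,w['d'],u,v)-pos)
            if -60<q[2]<60: L.append((*q.round(0),u,v))
    L=np.array(L);i=L[:,2].argsort()[::-1];print(nm,L[i[:12]].astype(int).tolist(), 'x',L[:,0].min(),L[:,0].max())
E
```

```text
w1 [[-2, 45, -6, 404, 253], [-7, -43, -6, 234, 261], [10, 47, -6, 410, 231], [10, 46, -6, 408, 231], [8, -43, -6, 232, 235], [0, 45, -6, 404, 249], [1, 45, -7, 404, 247], [4, -43, -7, 232, 243], [-8, -43, -7, 234, 263], [10, -45, -7, 228, 231], [6, -43, -7, 232, 239], [10, -44, -7, 230, 231]] x -11.0 13.0
w3 [[10, 4, -8, 326, 231], [10, -3, -9, 312, 231], [10, -1, -9, 316, 231], [11, -2, -10, 314, 231], [11, 3, -10, 324, 231], [11, 2, -10, 322, 231], [11, 1, -10, 320, 231], [10, 1, -11, 320, 233], [10, 2, -11, 322, 233], [10, 3, -11, 324, 233], [10, 4, -12, 326, 233], [10, -1, -12, 316, 233]] x -9.0 12.0
```

Depth in w1 and w3 shows the fingertips end at tool z of about −6 mm, 28 mm short of the stated reach. So they are now about 29 mm above the counter, which explains the missed grasp. I'll open, then descend in small steps while watching the force.

apply_moves(
  series="0 0 0 0 0 0 0.6;0 0 0 0 0 0 0.6;0 0 0 0 0 0 0.6;0 0 0 0 0 0 0.6;0 0 0 0 0 0 0.6;0 0 0 0 0 0 0.6;0 0 0 0 0 0 0.6;0 0 0 0 0 0 0.6",
)

```text
time: 8.6
ee_pos: [0.5758, 0.2959, 0.0235]
tcp_rot: [180.0, -0.0, -129.3]
ft_force: [-0.2, 0.4, -0.8]
gripper_width: 0.0517
gripper_force: 0.0
```

apply_moves(
  series="0 0 0.02 0 0 0 0.6;0 0 0.04 0 0 0 0.6;0 0 0.06 0 0 0 0.6;0 0 0.07 0 0 0 0.6;0 0 0.07 0 0 0 0.6",
)

```text
time: 9.1
ee_pos: [0.5756, 0.2957, 0.009]
tcp_rot: [180.0, -0.1, -129.3]
ft_force: [-0.7, 0.0, -0.7]
gripper_width: 0.0525
gripper_force: 0.0
```

```bash
python3 - <<'E'
from h import *
p,d,c=snap('wrist'); s=manip.sense();Rt=R.from_euler('xyz',s['tcp_rot'],degrees=True);L=[]
print(s['time'],s['ee_pos'],s['ft_force'],s['gripper_width'])
for v in range(205,330,2):
    for u in list(range(200,300,2))+list(range(340,440,2)):
        P=dep(c,d,u,v);q=1000*Rt.inv().apply(P-s['ee_pos'])
        if abs(q[0])<14 and 16<abs(q[1])<40 and P[2]>.006 and P[2]<.05: L.append((*q.round(0),1000*P[2],u,v))
L=np.array(L);i=L[:,3].argsort();print(L[i[:12]].astype(int).tolist())
print([(v,(1000*dep(c,d,318,v)).round(0).tolist()) for v in (180,200,220,240)])
E
```

```text
9.15 [0.57575496 0.295828   0.00926384] [-0.10433315  0.65571562  1.1459786 ] 0.052647656813038145
[[3, 27, -6, 15, 370, 245], [11, -27, -6, 15, 264, 231], [2, 27, -7, 15, 370, 247], [11, -26, -7, 16, 266, 231], [11, -28, -7, 16, 262, 231], [11, 29, -7, 16, 374, 231], [0, 27, -7, 16, 370, 251], [11, 30, -7, 16, 376, 231], [-4, 27, -8, 16, 370, 259], [1, 27, -8, 17, 370, 249], [8, -26, -8, 17, 266, 237], [-3, 27, -8, 17, 370, 257]]
[(180, [554.0, 269.0, 4.0]), (200, [557.0, 274.0, 20.0]), (220, [564.0, 282.0, 18.0]), (240, [571.0, 291.0, 18.0])]
```

TCP at 9 mm with no contact confirms the offset: the tips are at about 15 mm. I'll go 12 mm lower and close.

apply_moves(
  series="0 0 0.02 0 0 0 0.6;0 0 0.04 0 0 0 0.6;0 0 0.055 0 0 0 0.6;0 0 0.06 0 0 0 0.6;0 0 0.06 0 0 0 0.6",
)

```text
time: 9.65
ee_pos: [0.5757, 0.2958, -0.0028]
tcp_rot: [180.0, -0.0, -129.3]
ft_force: [0.7, 0.2, -0.6]
gripper_width: 0.0529
gripper_force: 0.0
```

apply_moves(
  series="0 0 0 0 0 0 0;0 0 0 0 0 0 0;0 0 0 0 0 0 0;0 0 0 0 0 0 0;0 0 0 0 0 0 0;0 0 0 0 0 0 0;0 0 0 0 0 0 0;0 0 0 0 0 0 0",
)

```text
time: 10.45
ee_pos: [0.5759, 0.2959, -0.0023]
tcp_rot: [-180.0, 0.0, -129.3]
ft_force: [-0.2, -0.2, 1.8]
gripper_width: 0.024
gripper_force: 30.0
```

The grip holds at 24 mm with 30 N. Next I'll lift and look at the tin from nearer.

apply_moves(
  series="0 0 -0.1 0 0 0 0;0 0 -0.3 0 0 0 0;0 0 -0.5 0 0 0 0;0 0 -0.7 0 0 0 0;0 0 -0.9 0 0 0 0;0 0 -1 0 0 0 0;0 0 -1 0 0 0 0",
)

```text
time: 11.15
ee_pos: [0.5772, 0.297, 0.2016]
tcp_rot: [-179.9, 0.4, -129.3]
ft_force: [0.4, 0.1, -2.3]
gripper_width: 0.0239
gripper_force: 30.0
```

apply_moves(
  series="0.2 0.04 -0.1 0 0 0 0;0.4 0.04 -0.2 0 0 0 0;0.6 0.04 -0.3 0 0 0 0;0.7 0.04 -0.3 0 0 0 0;0.7 0.04 -0.3 0 0 0 0;0.7 0.04 -0.3 0 0 0 0",
)

```text
time: 11.75
ee_pos: [0.4806, 0.1923, 0.257]
tcp_rot: [180.0, -0.0, -129.3]
ft_force: [1.2, 1.1, -0.9]
gripper_width: 0.0239
gripper_force: 30.0
```

```bash
python3 - <<'E'
from h import *
s=manip.sense();p,d,ci=snap('wrist'); save(p,'w6.png'); np.savez('w6.npz',p=p,d=d,ee=s['ee_pos'],rpy=s['tcp_rot'],**ci)
print(s['time'],s['ee_pos'],s['tcp_rot'],s['gripper_width'])
E
```

```text
11.75 [0.48057099 0.19234001 0.25699884] [ 1.79971518e+02 -1.83509694e-02 -1.29298539e+02] 0.023865930917485425
```

View pics/w6.png

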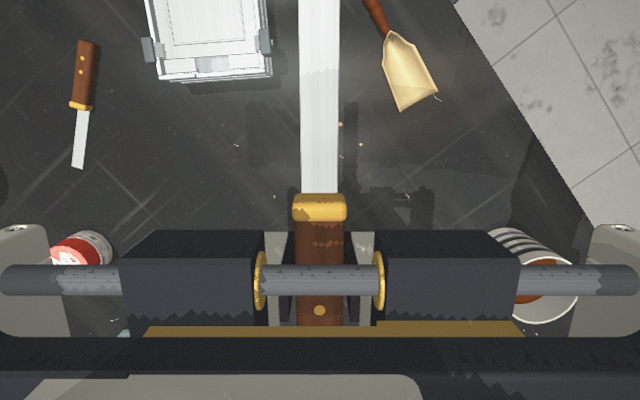

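The wrist view shows the bar held straight, with the blade at columns 300-338. The tin's notch side is at bottom-left, with corners near (158,80) and (272,75), the grey notch near (213,65), and housings at (148,50) and (265,40). I'll measure it from the depth cloud.

```bash
cat > cloud.py <<'E'
from h import *
def cloud(w,v0,v1,u0,u1):
    v,u=np.mgrid[v0:v1,u0:u1]; f=200/np.tan(np.radians(float(w['vfov']))/2);T=w['T'];d=w['d'][v0:v1,u0:u1]
    c=np.stack([(u-w['cx'])/f*d,-(v-w['cy'])/f*d,-d],-1); return (c@T[:3,:3].T+T[:3,3])
def tinframe(P,C,psi):
    a=np.radians(psi);X=np.array([np.cos(a),np.sin(a)]);Y=np.array([-X[1],X[0]]);q=P[...,:2]-C
    return np.stack([q@X,q@Y,P[...,2]],-1)
E
python3 - <<'E'
from cloud import *
w=np.load('w6.npz');P=cloud(w,0,100,120,292)
C=np.array([.465,-.0095]);Q=tinframe(P,C,53.7)*1000
z=Q[...,2]; m=(z>35)&(z<72)
print('z hist',np.histogram(z[m],bins=np.arange(40,74,2)))
rim=(z>61)&(z<66.5)&(abs(Q[...,1])<62)
q=Q[rim];
# outer edge of +x wall: per-y-bin max x
for y0 in range(-55,56,10):
    s=q[(q[:,1]>y0-3)&(q[:,1]<y0+3)&(q[:,0]>50)]
    if len(s):print(y0,'x max/min',s[:,0].max().round(1),s[:,0].min().round(1),len(s))
for x0 in (0,15,30,55):
    s=q[(abs(q[:,0]-x0)<4)];print('x',x0,'y',[ (s[s[:,1]>0,1].min().round(1),s[s[:,1]>0,1].max().round(1)) if (s[:,1]>0).any() else None,(s[s[:,1]<0,1].min().round(1),s[s[:,1]<0,1].max().round(1)) if (s[:,1]<0).any() else None])
h=(z>66.5)&(z<72);print('housing',[Q[h&(s*Q[...,1]>0)].mean(0).round(1).tolist() for s in (1,-1)])
n=(z>57.2)&(z<60.8)&(Q[...,0]>62);print('sill',np.percentile(Q[n],[5,50,95],axis=0).round(1),n.sum())
l=(z>54)&(z<57.5)&(Q[...,0]<60);print('lid',np.median(z[l]),Q[l][:,0].max(),l.sum())
# bar blade top
B=cloud(w,20,180,312,328);Rt=R.from_euler('xyz',w['rpy'],degrees=True)
b=Rt.inv().apply(B.reshape(-1,3)-w['ee'])*1000;b=b[b[:,2]<60]
print('blade tool',np.polyfit(b[:,0],b[:,2],1),b[:,2].mean())
B=cloud(w,0,190,285,355);b=(Rt.inv().apply(B.reshape(-1,3)-w['ee'])*1000);b=b[(b[:,2]<40)&(b[:,2]>-40)]
for x0 in (45,60,80,95,110):
    s=b[abs(b[:,0]-x0)<3];print(x0,len(s) and (s[:,1].min().round(1),s[:,1].max().round(1),s[:,2].mean().round(1)))
print(b[:,0].max())
E
```

```text
z hist (array([  15,  127,   70,   37,   31,   43,  121, 1659, 4591,  487,  195,
        434,  488,  222,  373,   10]), array([40, 42, 44, 46, 48, 50, 52, 54, 56, 58, 60, 62, 64, 66, 68, 70, 72]))
-55 x max/min 52.9 52.2 5
-45 x max/min 68.6 50.4 77
-35 x max/min 68.3 64.4 23
-25 x max/min 67.9 64.8 23
-15 x max/min 68.2 64.4 25
-5 x max/min 67.6 66.8 2
5 x max/min 65.3 64.5 2
15 x max/min 64.9 64.9 1
25 x max/min 67.6 63.7 27
35 x max/min 67.2 64.2 24
45 x max/min 67.4 63.7 24
55 x max/min 67.2 50.4 83
x 0 y [(np.float64(53.3), np.float64(57.0)), (np.float64(-51.4), np.float64(-46.2))]
x 15 y [(np.float64(53.2), np.float64(57.3)), (np.float64(-51.1), np.float64(-46.6))]
x 30 y [(np.float64(51.0), np.float64(58.1)), (np.float64(-51.5), np.float64(-42.6))]
x 55 y [(np.float64(53.6), np.float64(60.0)), (np.float64(-56.4), np.float64(-45.9))]
housing [[39.4, 61.0, 68.4], [40.7, -53.3, 68.4]]
sill [[ 63.9 -27.7  57.8]
 [ 66.3   3.   59.4]
 [ 68.3  31.3  60.4]] 160
lid 56.43105938919257 59.98073029903634 5517
blade tool [ 2.46716309e-04 -6.21913015e+00] -6.200846751039085
45 (np.float64(-8.4), np.float64(9.5), np.float64(-5.9))
60 (np.float64(-8.2), np.float64(9.4), np.float64(-5.9))
80 (np.float64(-8.3), np.float64(9.5), np.float64(-5.9))
95 (np.float64(-8.6), np.float64(9.3), np.float64(-5.9))
110 (np.float64(-8.3), np.float64(9.5), np.float64(-5.9))
115.75825895255396
```

```bash
cat > geo.py <<'E'
from cloud import *
import sys
C=np.array([.462,-.0084]);PSI=54.4
TIP=np.array([.129,.0005,-.0045])
a=np.radians(PSI);X=np.array([np.cos(a),np.sin(a),0]);Y=np.array([-X[1],X[0],0]);Z=np.array([0,0,1.])
def rot(th):
    t=np.radians(th);x=-X*np.cos(t)-Z*np.sin(t);return np.c_[x,Y,np.cross(x,Y)]
def world(p): return np.r_[C,0]+X*p[0]+Y*p[1]+Z*p[2]
def ee_for(th,ptool,ptin): return world(np.array(ptin))-rot(th)@np.array(ptool)
def rows(th,ptool,ptin,s=None):
    s=s or manip.sense();R0=R.from_euler('xyz',s['tcp_rot'],degrees=True)
    dp=R0.inv().apply(ee_for(th,ptool,ptin)-s['ee_pos'])/.2
    return dp.round(3),((R0.inv()*R.from_matrix(rot(th))).as_rotvec(degrees=True)/45).round(3)
def tipnow(s=None):
    s=s or manip.sense();R0=R.from_euler('xyz',s['tcp_rot'],degrees=True)
    p=s['ee_pos']+R0.apply(TIP);x=R0.apply([1,0,0])
    return (1000*tinframe(p[None],C,PSI)[0]).round(1) if 0 else np.r_[(tinframe(p[None],C,PSI)[0]*1000).round(1),np.degrees(np.arcsin(-x[2])).round(1)]
E
python3 - <<'E'
from geo import *
w=np.load('w3.npz');g=w['p'].astype(int)
m=g[20:80,318].min(1);v=20+np.nonzero(m>150)[0][0];print('tip row',v)
q=onz(w,318,v-.5,.0015);Rt=R.from_euler('xyz',[180,0,-129.3],degrees=True)
print('tip in tool at grasp',Rt.inv().apply(q-[.5758,.2958,-.0025]))
th=46;t=np.tan(np.radians(th));c=np.cos(np.radians(th))
tipz=lambda x:.059+.002-(.065-x)*t+.0015/c   # mid-thickness on line 2 mm over sill
for x in (.042,.086):print(x,tipz(x))
x=.086;print('pre',ee_for(th,TIP,[x,0,tipz(x)]),rows(th,TIP,[x,0,tipz(x)]))
x=.086;print('pre high',rows(th,TIP,[x,0,tipz(x)+.05]))
print(R.from_matrix(rot(th)).as_euler('xyz',degrees=True))
E
```

```text
tip row 43
tip in tool at grasp [ 1.29744044e-01 -5.06451210e-05 -4.00000000e-03]
0.042 0.03934213759225549
0.086 0.08490547139904053
pre [0.56651806 0.13673035 0.17457434] (array([-0.055, -0.509,  0.411]), array([-0.032, -1.023, -0.078]))
pre high (array([-0.055, -0.509,  0.161]), array([-0.032, -1.023, -0.078]))
[-180.    46.  -125.6]
```

apply_moves(
  series="0 -0.2 0 0 -0.1 0 0;-0.02 -0.4 0 -0.01 -0.25 -0.02 0;-0.05 -0.5 0.04 -0.02 -0.4 -0.04 0;-0.055 -0.509 0.08 -0.03 -0.56 -0.06 0;-0.055 -0.509 0.12 -0.03 -0.72 -0.07 0;-0.055 -0.509 0.16 -0.03 -0.88 -0.078 0;-0.055 -0.509 0.16 -0.032 -1 -0.078 0;-0.055 -0.509 0.16 -0.032 -1 -0.078 0",
)

```text
time: 12.6
ee_pos: [0.5664, 0.1347, 0.2226]
tcp_rot: [179.7, 45.0, -126.1]
ft_force: [0.2, -1.5, -0.4]
gripper_width: 0.0239
gripper_force: 30.0
```

```bash
python3 - <<'E'
from geo import *
s=manip.sense();p,d,ci=snap('wrist');np.savez('w7.npz',p=p,d=d,ee=s['ee_pos'],rpy=s['tcp_rot'],**ci)
print(s['time'],s['ee_pos'],s['tcp_rot'],s['joints'].round(1),s['ft_force'],'tip',tipnow(s))
w=np.load('w7.npz');Rt=R.from_euler('xyz',w['rpy'],degrees=True)
w6=np.load('w6.npz');R6=R.from_euler('xyz',w6['rpy'],degrees=True)
print('cam in tool',Rt.inv().apply(w['T'][:3,3]-w['ee']),R6.inv().apply(w6['T'][:3,3]-w6['ee']))
Q=tinframe(cloud(w,0,400,0,640),C,PSI)*1000;z=Q[...,2];v,u=np.mgrid[:400,:640]
rim=(z>61.5)&(z<66.5)&(abs(Q[...,1])<60)&(abs(Q[...,0])<75)
print(rim.sum())
q=Q[rim]
for y0 in range(-45,56,10):
    s_=q[(abs(q[:,1]-y0)<3)&(q[:,0]>55)]
    if len(s_)>3:print(y0,'x',s_[:,0].min().round(1),s_[:,0].max().round(1),len(s_),s_[:,2].mean().round(1))
for x0 in (-20,0,20):
    s_=q[abs(q[:,0]-x0)<4];
    for sg in (1,-1):
        k=s_[sg*s_[:,1]>0]
        if len(k):print('x',x0,'y',k[:,1].min().round(1),k[:,1].max().round(1))
h=(z>66.5)&(z<72)&(abs(Q[...,0]-41)<20)&(abs(Q[...,1])<70);print('housing',[(Q[h&(sg*Q[...,1]>0)].mean(0).round(1).tolist(),(h&(sg*Q[...,1]>0)).sum()) for sg in (1,-1)])
b=(Rt.inv().apply(cloud(w,0,400,285,355).reshape(-1,3)-w['ee'])*1000);b=b[(b[:,2]<10)&(b[:,2]>-20)&(b[:,0]>40)&(b[:,0]<140)];print('blade y',np.percentile(b[:,1],[1,99]),b[:,2].mean(),b[:,0].max())
x=.086;t=np.tan(np.radians(46));c=np.cos(np.radians(46))
print(rows(46,TIP,[x,0,.061-(.065-x)*t+.0015/c]))
E
```

```text
12.6 [0.56642863 0.13467609 0.22260517] [ 179.66492552   45.04360323 -126.1002616 ] [  6.    1.9 -20.1 -47.9 -45.5 -14.1] [ 0.17547891 -1.48755956 -0.35911419] tip [ 82.8  -0.3 134.5  45. ]
cam in tool [ 0.07374551  0.00092409 -0.16582563] [ 0.07460152  0.00084929 -0.16513174]
0
housing [([nan, nan, nan], np.int64(0)), ([nan, nan, nan], np.int64(0))]
blade y [-8.23787109  9.37062304] -6.654179193675319 114.99554382410531
(array([0.166, 0.01 , 0.18 ]), array([-0.002, -0.026, -0.008]))<stdin>:19: RuntimeWarning: Mean of empty slice.
  ret = um.true_divide(
```

apply_moves(
  series="0.05 0 0.05 0 -0.025 0 0;0.1 0.005 0.1 0 -0.025 0 0;0.15 0.01 0.16 0 -0.025 0 0;0.16 0.01 0.175 0 -0.025 0 0;0.16 0.01 0.175 0 -0.025 0 0;0.16 0.01 0.175 0 -0.025 0 0",
)

```text
time: 13.25
ee_pos: [0.5669, 0.14, 0.1787]
tcp_rot: [-179.9, 46.1, -125.5]
ft_force: [0.4, 0.3, -1.1]
gripper_width: 0.0238
gripper_force: 30.0
```

```bash
python3 - <<'E'
from geo import *
s=manip.sense();print(s['time'],s['ee_pos'],s['tcp_rot'],s['ft_force'],'tip',tipnow(s))
x=.086;t=np.tan(np.radians(46));c=np.cos(np.radians(46))
print(rows(46,TIP,[x,0,.061-(.065-x)*t+.0015/c]))
x=.042;print(rows(46,TIP,[x,0,.061-(.065-x)*t+.0015/c]))
# look for the blade in scene & top cloud, tin frame
for n in ('scene','top'):
    p,d,ci=snap(n);w=dict(p=p,d=d,**ci);w['T']=np.array(ci['T']);np.savez(n+'8.npz',**w)
    Q=tinframe(cloud(w,0,400,0,640),C,PSI)*1000
    m=(Q[...,0]>60)&(Q[...,0]<170)&(abs(Q[...,1])<14)&(Q[...,2]>68)&(Q[...,2]<150)
    q=Q[m];print(n,len(q))
    for x0 in range(80,160,8):
        k=q[abs(q[:,0]-x0)<4]
        if len(k):print(x0,k.mean(0).round(1),np.ptp(k[:,1]).round(1),len(k))
E
```

```text
13.25 [0.5668566  0.14004783 0.17870624] [-179.94739785   46.08841251 -125.46455437] [ 0.39341989  0.31591885 -1.1003651 ] tip [89.   1.4 88.9 46.1]
(array([ 0.025, -0.008,  0.004]), array([0.001, 0.002, 0.002]))
(array([ 0.342, -0.008,  0.003]), array([0.001, 0.002, 0.002]))
scene 128
88 [91.   0.6 90.7] 17.4 4
96 [96.4  2.9 96. ] 18.5 17
104 [104.   4. 104.] 20.5 17
112 [111.8   4.1 112.3] 16.2 18
120 [119.9   3.8 120.9] 19.1 17
128 [128.    3.5 129.3] 19.4 18
136 [136.1   4.1 137.7] 19.1 19
144 [143.8   3.6 145.6] 17.9 17
152 [148.3  12.4 149.9] 0.0 1
top 0
```

```bash
python3 - <<'E'
from geo import *
for n in ('scene0','top0'):
    w=np.load(n+'.npz');Q=tinframe(cloud(w,0,400,0,640),C,PSI)*1000;z=Q[...,2]
    print(n)
    rim=(z>60.5)&(z<67)&(abs(Q[...,1])<60)&(abs(Q[...,0])<75);q=Q[rim]
    print('rim z',q[:,2].mean(),len(q))
    for y0 in (-45,-35,-25,25,35,45):
        k=q[(abs(q[:,1]-y0)<4)]
        a=k[k[:,0]>58,0];b=k[k[:,0]<-58,0]
        print(y0,'x+',a.mean().round(1) if len(a) else None,'x-',b.mean().round(1) if len(b) else None,len(a),len(b))
    for x0 in (-45,-30,-15,0,15):
        k=q[(abs(q[:,0]-x0)<5)];a=k[k[:,1]>46,1];b=k[k[:,1]<-46,1]
        print('x',x0,a.mean().round(1) if len(a) else None,b.mean().round(1) if len(b) else None,len(a),len(b))
    h=(z>66.8)&(z<72)&(abs(Q[...,0]-41)<20)&(abs(Q[...,1])<72);print('housing',[(Q[h&(sg*Q[...,1]>0)].mean(0).round(1).tolist(),(h&(sg*Q[...,1]>0)).sum()) for sg in (1,-1)])
    m=(abs(Q[...,0])<35)&(abs(Q[...,1])<30)&(z>50);print('lid top',np.median(z[m]))
    fl=(abs(Q[...,0]-110)<25)&(abs(Q[...,1])<30);print('counter',np.median(z[fl]))
E
```

```text
scene0
rim z 63.14825444931538 320
-45 x+ 67.4 x- -63.2 4 6
-35 x+ 70.8 x- -65.1 2 2
-25 x+ 69.4 x- -61.8 4 5
25 x+ 70.0 x- -63.3 5 8
35 x+ 69.7 x- -64.2 4 5
45 x+ 68.0 x- -64.3 5 6
x -45 53.9 -50.4 9 7
x -30 53.5 -50.5 10 7
x -15 53.0 -50.4 10 7
x 0 53.7 -50.7 7 7
x 15 53.1 -49.8 6 8
housing [([42.6, 59.0, 68.3], np.int64(27)), ([43.1, -55.9, 68.8], np.int64(21))]
lid top 55.903560577941214
counter -0.05027878097763061
top0
rim z 63.24818758861367 331
-45 x+ 67.8 x- -63.3 4 7
-35 x+ 67.2 x- -62.5 3 6
-25 x+ 66.7 x- -62.8 6 7
25 x+ 67.9 x- -63.8 4 8
35 x+ 68.3 x- -64.8 1 6
45 x+ 65.0 x- -63.8 8 8
x -45 47.7 -56.1 4 5
x -30 47.8 -54.7 5 5
x -15 48.4 -56.1 4 6
x 0 48.1 -55.8 3 5
x 15 47.3 -55.2 5 6
housing [([42.7, 52.3, 68.4], np.int64(27)), ([41.6, -61.1, 69.1], np.int64(25))]
lid top 56.07795942822469
counter -0.12199571769422324
```

Scene-camera check: relative to the tin, the blade line agrees with my model to within about 0.5 mm, and it is about 2 mm to the +y side. I'll correct that and insert along the bar axis.

apply_moves(
  series="0.03 -0.01 0.003 0 0 0 0;0.08 -0.01 0.003 0 0 0 0;0.12 -0.01 0.003 0 0 0 0;0.16 -0.01 0.003 0 0 0 0;0.2 -0.01 0.003 0 0 0 0;0.23 -0.01 0.003 0 0 0 0;0.23 -0.01 0.003 0 0 0 0",
)

```text
time: 14.05
ee_pos: [0.5493, 0.1122, 0.1437]
tcp_rot: [179.9, 46.1, -125.7]
ft_force: [0.0, 0.1, -1.2]
gripper_width: 0.0239
gripper_force: 30.0
```

```bash
python3 - <<'E'
from geo import *
s=manip.sense();print(s['time'],s['tcp_rot'],s['ft_force'],s['torque'],'tip',tipnow(s))
x=.042;t=np.tan(np.radians(46));c=np.cos(np.radians(46))
print(rows(46,TIP,[x,-.0007,.061-(.065-x)*t+.0015/c]))
E
```

```text
14.05 [ 179.92031944   46.09500778 -125.69272001] [ 0.042047    0.14684953 -1.20884131] [-2.19198195  1.64752011 -0.01607914] tip [56.2 -0.1 53.9 46.1]
(array([ 0.102, -0.002,  0.001]), array([ 0.   ,  0.002, -0.001]))
```

apply_moves(
  series="0.03 -0.003 0 0 0 0 0;0.06 -0.003 0 0 0 0 0;0.09 -0.003 0 0 0 0 0;0.1 -0.003 0 0 0 0 0;0.1 -0.003 0 0 0 0 0;0.1 -0.003 0 0 0 0 0",
)

```text
time: 14.65
ee_pos: [0.5423, 0.1012, 0.1302]
tcp_rot: [-180.0, 46.1, -125.6]
ft_force: [0.0, 0.4, -1.2]
gripper_width: 0.0236
gripper_force: 30.0
```

```bash
cat >> geo.py <<'E'
def lidz(n='scene'):
    p,d,ci=snap(n);w=dict(p=p,d=d,**ci);w['T']=np.array(ci['T'])
    Q=tinframe(cloud(w,0,400,0,640),C,PSI)*1000
    o=[]
    for x0 in (-40,-20,0,20,40):
        m=(abs(Q[...,0]-x0)<8)&(abs(Q[...,1])<38)&(Q[...,2]>45)&(Q[...,2]<80);o.append((x0,np.median(Q[m][:,2]).round(1),int(m.sum())))
    return o
def pivot(dths,p):
    """rows turning about tool y by dth (tip up +) about tool-frame point p"""
    for t in dths:
        r=R.from_rotvec([0,t,0],degrees=True);print(t,((p-r.apply(p))/.2).round(3),round(t/45,3))
E
python3 - <<'E'
from geo import *
s=manip.sense();print(s['time'],s['tcp_rot'],s['ft_force'],s['torque'],'tip',tipnow(s))
print('lid',lidz(),lidz('top'))
# pivot: bar underside at sill: tool x = tip - (tip_x..sill)/cos
L=(65-tipnow(s)[0])/np.cos(np.radians(46))/1000;print(L)
p=np.array([TIP[0]-L,0,-.003]);pivot(range(5,61,5),p)
E
```

```text
14.65 [-179.97525018   46.14362144 -125.57196444] [ 0.01070255  0.40117926 -1.21383956] [-2.18818759  1.61147888 -0.01102356] tip [43.2 -1.1 40.3 46.1]
lid [(-40, np.float64(55.9), 139), (-20, np.float64(56.0), 139), (0, np.float64(55.6), 136), (20, np.float64(55.8), 127), (40, np.float64(56.0), 131)] [(-40, np.float64(nan), 0), (-20, np.float64(nan), 0), (0, np.float64(57.2), 3), (20, np.float64(55.4), 23), (40, np.float64(55.8), 15)]
0.03138233256384083
5 [0.003 0.    0.042] 0.111
10 [0.01  0.    0.085] 0.222
15 [0.021 0.    0.126] 0.333
20 [0.035 0.    0.166] 0.444
25 [0.052 0.    0.205] 0.556
30 [0.073 0.    0.242] 0.667
35 [0.097 0.    0.277] 0.778
40 [0.124 0.    0.31 ] 0.889
45 [0.154 0.    0.341] 1.0
50 [0.186 0.    0.369] 1.111
55 [0.22  0.    0.393] 1.222
60 [0.257 0.    0.415] 1.333
  return _methods._mean(a, axis=axis, dtype=dtype,
  ret = ret.dtype.type(ret / rcount)
```

The tip is at x=43.2, z=40.3 mm under the lid. The lid is home (55.9 mm top) and there is no force, so step 1 is met. Next I'll settle onto the sill and begin levering.

apply_moves(
  series="0.008 0 0.008 0 0 0 0;0.011 0 0.05 0 0.111 0 0;0.018 0 0.093 0 0.222 0 0;0.029 0 0.134 0 0.333 0 0;0.029 0 0.134 0 0.333 0 0;0.029 0 0.134 0 0.333 0 0",
)

```text
time: 15.35
ee_pos: [0.5507, 0.1153, 0.1074]
tcp_rot: [-180.0, 31.2, -125.4]
ft_force: [-0.5, 0.0, 0.8]
gripper_width: 0.0241
gripper_force: 30.0
```

```bash
python3 - <<'E'
from geo import *
s=manip.sense();print(s['time'],s['tcp_rot'],s['ft_force'],s['torque'],'tip',tipnow(s))
print('lid',lidz())
pivot(range(5,45,5),np.array([.0975,0,-.003]))
E
```

```text
15.35 [-179.98330432   31.20718159 -125.3703081 ] [-0.46984209  0.01506769  0.78370014] [-1.41506249  1.14059654  0.01879828] tip [39.5 -0.  44.5 31.2]
lid [(-40, np.float64(55.9), 137), (-20, np.float64(55.8), 138), (0, np.float64(55.7), 137), (20, np.float64(55.8), 132), (40, np.float64(55.5), 133)]
5 [0.003 0.    0.042] 0.111
10 [0.01  0.    0.084] 0.222
15 [0.02  0.    0.126] 0.333
20 [0.035 0.    0.166] 0.444
25 [0.052 0.    0.205] 0.556
30 [0.073 0.    0.242] 0.667
35 [0.097 0.    0.277] 0.778
40 [0.124 0.    0.31 ] 0.889
```

apply_moves(
  series="0.003 0 0.042 0 0.111 0 0;0.01 0 0.084 0 0.222 0 0;0.02 0 0.126 0 0.333 0 0;0.02 0 0.126 0 0.333 0 0;0.02 0 0.126 0 0.333 0 0",
)

```text
time: 15.9
ee_pos: [0.5557, 0.1205, 0.083]
tcp_rot: [179.9, 16.2, -125.6]
ft_force: [-0.6, -4.3, -0.4]
gripper_width: 0.0237
gripper_force: 30.0
```

```bash
python3 - <<'E'
from geo import *
s=manip.sense();print(s['time'],s['tcp_rot'],s['ft_force'],s['torque'],s['gripper_width'],'tip',tipnow(s))
print('lid',lidz())
w=manip
E
```

```text
15.9 [ 179.92126301   16.20261211 -125.5982536 ] [-0.64965652 -4.29190487 -0.35246607] [-2.23054405  0.9809569  -0.08192522] 0.023724886257859894 tip [34.2 -0.7 51.3 16.2]
lid [(-40, np.float64(56.8), 137), (-20, np.float64(56.9), 132), (0, np.float64(57.7), 133), (20, np.float64(57.9), 137), (40, np.float64(58.7), 137)]
```

The lid is rising (+2.8 mm at x=40). I'll continue.

apply_moves(
  series="0.003 0 0.042 0 0.111 0 0;0.01 0 0.084 0 0.222 0 0;0.02 0 0.126 0 0.333 0 0;0.02 0 0.126 0 0.333 0 0;0.02 0 0.126 0 0.333 0 0",
)

```text
time: 16.45
ee_pos: [0.5593, 0.1242, 0.0588]
tcp_rot: [180.0, 1.4, -125.6]
ft_force: [1.2, 0.2, 0.6]
gripper_width: 0.024
gripper_force: 30.0
```

```bash
python3 - <<'E'
from geo import *
s=manip.sense();print(s['time'],s['tcp_rot'],s['ft_force'],s['torque'],s['gripper_width'],'tip',tipnow(s))
print('lid',lidz())
E
```

```text
16.45 [ 179.98670174    1.41362485 -125.61248001] [1.22870078 0.24710971 0.62655424] [ 0.02991647 -0.25044684 -0.04100723] 0.02404128769521624 tip [35.4 -1.4 60.1  1.4]
lid [(-40, np.float64(57.7), 134), (-20, np.float64(59.3), 134), (0, np.float64(61.2), 134), (20, np.float64(63.1), 135), (40, np.float64(64.9), 134)]
```

The lid has sprung: its lip is about +9.9 mm and the force has vanished. I'll lever a touch more, then ease the tip down so the lid rests on the catches.

apply_moves(
  series="0.002 0 0.03 0 0.08 0 0;0.003 0 0.042 0 0.111 0 0;0.003 0 0.042 0 0.111 0 0;0 0 0 0 0 0 0;0.003 0 -0.042 0 -0.111 0 0;0.01 0 -0.084 0 -0.222 0 0;0.01 0 -0.084 0 -0.222 0 0",
)

```text
time: 17.2
ee_pos: [0.5562, 0.1208, 0.0769]
tcp_rot: [-180.0, 11.5, -125.7]
ft_force: [0.5, 1.3, 0.0]
gripper_width: 0.024
gripper_force: 30.0
```

```bash
python3 - <<'E'
from geo import *
s=manip.sense();print(s['time'],s['tcp_rot'],s['ft_force'],s['torque'],'tip',tipnow(s))
print('lid',lidz())
E
```

```text
17.2 [-179.97518623   11.53362312 -125.73801264] [0.49070008 1.26403172 0.01447366] [-0.58233405  0.44760189  0.06171368] tip [32.6 -0.5 55.5 11.5]
lid [(-40, np.float64(57.8), 136), (-20, np.float64(59.8), 136), (0, np.float64(61.5), 136), (20, np.float64(63.2), 135), (40, np.float64(65.2), 138)]
```

The lid rests clear of the blade. I'll withdraw the bar.

apply_moves(
  series="-0.03 0 -0.004 0 0 0 0;-0.08 0 -0.005 0 0 0 0;-0.14 0 -0.005 0 0 0 0;-0.2 0 -0.005 0 0 0 0;-0.26 0 -0.005 0 0 0 0;-0.32 0 -0.005 0 0 0 0;-0.36 0 -0.005 0 0 0 0;-0.36 0 -0.005 0 0 0 0",
)

```text
time: 18.05
ee_pos: [0.5989, 0.1806, 0.0902]
tcp_rot: [-180.0, 11.2, -125.5]
ft_force: [-0.1, -0.9, -1.4]
gripper_width: 0.0239
gripper_force: 30.0
```

```bash
python3 - <<'E'
from geo import *
s=manip.sense();print(s['time'],s['ee_pos'],s['ft_force'],'tip',tipnow(s))
print('lid',lidz())
print(plan([.576,.296,.08],[180,0,-129.3]))
E
```

```text
18.05 [0.59891934 0.18055964 0.09023527] [-0.06822646 -0.93272599 -1.39291996] tip [105.9  -1.   69.6  11.2]
lid [(-40, np.float64(57.6), 128), (-20, np.float64(59.7), 134), (0, np.float64(61.3), 132), (20, np.float64(63.5), 129), (40, np.float64(65.1), 140)]
(array([-0.39 ,  0.428,  0.128]), array([0.008, 0.248, 0.083]))
```

apply_moves(
  series="-0.1 0.1 0.02 0 0.1 0.04 0;-0.2 0.22 0.05 0 0.2 0.08 0;-0.3 0.34 0.1 0.008 0.248 0.083 0;-0.39 0.43 0.128 0.008 0.248 0.083 0;-0.39 0.43 0.128 0.008 0.248 0.083 0;-0.39 0.43 0.128 0.008 0.248 0.083 0",
)

```text
time: 18.7
ee_pos: [0.575, 0.2958, 0.0797]
tcp_rot: [180.0, -0.0, -129.3]
ft_force: [-0.3, -0.6, -1.6]
gripper_width: 0.0235
gripper_force: 30.0
```

```bash
python3 - <<'E'
from geo import *
s=manip.sense();p,d,ci=snap('wrist');w=dict(p=p,d=d,**ci);w['T']=np.array(ci['T'])
B=cloud(w,10,180,312,328).reshape(-1,3);B=B[B[:,2]>.04];Rt=R.from_euler('xyz',s['tcp_rot'],degrees=True)
b=Rt.inv().apply(B-s['ee_pos'])*1000;k=np.polyfit(b[:,0],b[:,2],1);print(s['ee_pos'],s['tcp_rot'],'slope deg',np.degrees(np.arctan(k[0])),k)
# underside offset in tool z at handle: blade top +3
print(plan([.576,.296,-.0025],[180,0,-129.3]))
E
```

```text
[0.57503347 0.29577563 0.07969623] [ 1.79989592e+02 -4.07334270e-02 -1.29274844e+02] slope deg 0.03697274985891454 [ 6.45296308e-04 -6.54171177e+00]
(array([-0.006, -0.   ,  0.412]), array([ 0.   , -0.001, -0.001]))
```

apply_moves(
  series="0 0 0.15 0 0 0 0;0 0 0.28 0 0 0 0;0 0 0.36 0 0 0 0;0 0 0.395 0 0 0 0;0 0 0.41 0 0 0 0;0 0 0.41 0 0 0 0;0 0 0.41 0 0 0 0",
)

```text
time: 19.45
ee_pos: [0.5763, 0.296, -0.0007]
tcp_rot: [-180.0, 0.1, -129.3]
ft_force: [1.1, 0.0, -1.1]
gripper_width: 0.0236
gripper_force: 30.0
```

apply_moves(
  series="0 0 0 0 0 0 0.6;0 0 0 0 0 0 0.6;0 0 0 0 0 0 0.6;0 0 0 0 0 0 0.6;0 0 0 0 0 0 0.6;0 0 0 0 0 0 0.6;0 0 0 0 0 0 0.6",
)

```text
time: 20.15
ee_pos: [0.5756, 0.2958, -0.0019]
tcp_rot: [-180.0, 0.0, -129.3]
ft_force: [0.0, -0.6, -0.4]
gripper_width: 0.0527
gripper_force: 0.0
```

apply_moves(
  series="0 0 -0.15 0 0 0 0.6;0 0 -0.35 0 0 0 0.6;0 0 -0.6 0 0 0 0.6;0 0 -0.85 0 0 0 0.6;0 0 -1 0 0 0 0.6;0 0 -1 0 0 0 0.6;0 0 -1 0 0 0 0.6",
)

```text
time: 20.85
ee_pos: [0.5756, 0.2959, 0.1989]
tcp_rot: [180.0, 0.1, -129.3]
ft_force: [0.3, 0.7, -1.3]
gripper_width: 0.0524
gripper_force: 0.0
```

```bash
python3 - <<'E'
from geo import *
s=manip.sense();p,d,ci=snap('wrist');w=dict(p=p,d=d,**ci);w['T']=np.array(ci['T'])
B=cloud(w,0,230,300,336);g=p[0:230,300:336].astype(int)
h=(g[...,0]-g[...,2]>30);bl=g.min(2)>150
print(s['time'],s['ee_pos'],s['gripper_width'],'handle',np.median(B[h],0),h.sum(),'blade',np.median(B[bl],0),bl.sum(),np.percentile(B[bl][:,2],[5,95]))
print('lid',lidz())
a=np.load('top0.npz');q,d2,_=snap('top')
for n,(u,v) in dict(glass=(428,245),porc=(405,150)).items():
    print(n,np.abs(q[v-20:v+30,u-25:u+25].astype(int)-a['p'][v-20:v+30,u-25:u+25]).mean())
E
```

```text
20.85 [0.57558412 0.29593712 0.1988572 ] 0.05242892263336321 handle [0.58400317 0.30658636 0.01835576] 1924 blade [0.52020672 0.22948511 0.00320457] 2678 [-0.0002546   0.01932626]
lid [(-40, np.float64(57.7), 133), (-20, np.float64(59.9), 138), (0, np.float64(61.6), 135), (20, np.float64(63.1), 136), (40, np.float64(65.6), 138)]
glass 2.9636
porc 2.5356
```

The bar lies flat (handle top 18 mm, blade top 3 mm), the lid is still up, and the jars have not moved. I'll hand in the job.

```bash
python3 -c "
from cell import manip
print(manip.hand_in())"
```

```text
the job is handed in; nothing more can be done
None
```

I handed the job in at about 21 s, and no verdict came back: by my last measurements the lid rests loose on the catches with its lip about 10 mm up, the bar lies flat on the counter and both jars are where they started.

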